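# Fit the wing handle and hold the herb mill's sprung cover open at 45 degrees

### The job

Fit the loose black wing handle onto the square brass shaft on top of the herb mill, pushed fully home while the cover is still shut, then turn the handle to swing the cover open to 45 degrees (its red pointer in the green band) so that the mill can be filled. The cover springs shut, so finish while still gripping the handle and holding the cover steady at 45 degrees. Work the cover by the handle alone, without the gripper or arm pressing on the mill or cover, and leave the brass weight, the jar and the mortar where they stand.

Things in the scene. Friction and masses are not known exactly. Their poses are not given: they have to be found in the camera images.
- mill: Herb mill, fixed: green box with an aluminium deck, deck top 90 mm above the counter. Origin on the counter straight under the cover's vertical pivot, z up. In its own axes the housing spans x -120..120 and y -90..170 mm; the feed mouth, 90 mm across, is at y +100.
- cover (a joint): Angle (rad) of the steel swing cover about its vertical pivot: 0 shut over the mouth, growing anticlockwise seen from above to a stop at 1.4. The square shaft turns with it. A spring always turns it shut (0.05 N m at 0, 0.11 at 45 degrees). A 106 mm disc centred 100 mm from the pivot, top 101 mm above the counter; swings towards the mill's -x, overhanging the housing when open.
- shaft_foot (a point): Foot of the brass square shaft, on the pivot axis, 102 mm above the counter, on the 42 mm round collar on which the handle's hub rests when home. Axes turn with the cover: z up, y along the cover's arm; the shaft's flats face +-x and +-y. Shaft 14 x 14 mm, 24 mm tall from here, its top 6 mm tapered to 9 mm square.
- pointer_tip (a point): Tip of the cover's red pointer, on the side away from the disc: 60 mm from the pivot axis, 97 mm above the counter. It sweeps along the scale on the deck: black ticks at 0 (the mill's -y), 15, 30, 60 and 75 degrees, green band from 39 to 51 degrees.
- mark_45 (a point): White line in the middle of the green band on the deck: the 45 degree mark, 72 mm from the pivot axis, 91 mm above the counter, towards the mill's (+x, -y) diagonal.
- handle: Loose black wing handle, 0.08 to 0.17 kg, standing bore down. Origin: centre of the underside, z up. Hub 34 x 34, 30 mm tall; square blind bore 15.5 x 15.5, 26 mm deep, sides along x and y; fits the shaft in any quarter turn with about 0.1 rad play each way. On the hub a flat wing to grip across: 60 mm long (x), 14 thick (y), from 30 to 72 mm above the origin, thin brass line along its top.
- weight: Bystander: brass weight, 42 mm across, 52 mm tall, origin at the centre of its underside. Leave alone.
- jar: Bystander: closed blue ceramic jar, 60 mm across, 85 mm tall, origin at the centre of its underside. Leave alone.
- mortar: Bystander: white mortar bowl, 90 mm across, 60 mm tall, origin at the centre of its underside. Leave alone.
Things that resemble listed ones, but are neither listed nor needed, are in the scene too. Of the things like the handle, leave any that is white; of the rest the larger one is meant.

How it is judged (in metres and radians):
On the way, in this order (a step that is already met when the one before it is completed fails the run):
1. the handle is fully home on the shaft with the cover still shut (below 0.2 rad) (z of handle in the frame of shaft_foot below 0.004 m and horizontal distance between handle and shaft_foot below 0.004 m and angle between handle's own z axis and vertical below 0.06 rad and value of joint cover below 0.2 rad), for 0.2 s.
2. the cover is opened to 45 degrees (within 6) by the handle (z of handle in the frame of shaft_foot below 0.004 m and horizontal distance between handle and shaft_foot below 0.004 m and angle between handle's own z axis and vertical below 0.06 rad and value of joint cover between 0.6804 and 0.8904 rad), for 0.3 s.
At the end, for the whole second after the job is handed in: Handle fully home on the shaft (within 4 mm, upright), cover still at 45 degrees (within 6), held by the fingers on the handle (over 1 N), nothing of the robot touching the mill or cover; weight, jar and mortar upright within 20 mm of where they began (all of step 2 and velocity of joint cover between -0.05 and 0.05 rad/s and contact force between the fingers and handle above 1 N and contact force between each of the fingers, the arm and mill below 0.5 N and distance of each of weight, jar, mortar from where it was at the start of the episode below 0.02 m and angle between each of weight, jar, mortar's own z axis and vertical below 0.2 rad); the arm keeps its last pose, push and grip.
It fails at once if the robot's fingers or arm press on the mill or its cover (over 3 N) (contact force between any of the fingers, the arm and mill above 3 N).
It fails at once if a bystander is moved more than 20 mm or tipped (distance of any of weight, jar, mortar from where it was at the start of the episode above 0.02 m or angle between any of weight, jar, mortar's own z axis and vertical above 0.3 rad).
It also fails if it takes over 45 s, if anything falls off the work surface, if the arm or the gripper's body presses on something with over 40 N, if the wrist force passes 120 N, or if a joint passes its speed limit or range.

### The arm

A 6-joint arm with a two-finger parallel gripper is mounted at the origin on the work surface. World frame = base frame: x ahead of the robot, y to its left, z up, the work surface at z = 0. Lengths are in m, angles in degrees, forces in N, time in s.
With the tool pointing down it reaches from about 0.375 to 0.975 m from the base axis. Payload 3.8 kg.
Tool frame: the origin (TCP) lies at the centre of the arm's flange, where the gripper is bolted on; the fingertips stand 173 mm ahead of it and the grasp point (between the pads) lies 155 mm ahead of it; z points along the fingers, y is the direction in which the jaws open and shut (so a half turn about z gives the same grasp; the last joint's range is limited). The gripper opens to 85 mm and grips with 20 to 120 N. Pads are 22 mm wide; open, the fingers measure 114 mm over their backs; the gripper's body (76 mm by 85 mm) begins 54 mm behind the grasp point. The pads swing forward as they close: fully open they stand 13 mm farther back than shut.
Start: joints at [72.428, 15.12, 91.902, -0, 72.978, -2.114], TCP at [0.18, 0.651, 0.405] pointing down, gripper open.
Joint ranges: [-150.88, 150.88], [-54.13, 125.18], [17.81, 147.31], [-75.09, 255.09], [0, 152.58], [-146.25, 146.25]. Speed limits (degrees/s): [147.25, 147.25, 180, 180, 180, 180].

### API

Orientations are given as a 3x3 rotation matrix whose columns are the frame's x, y, z axes.
In Python, from station import env, eyes gives the robot as it stands.
- The arm moves only by the tool jog_arm, never from a script. Its argument "plan" is a list of rows, each a list of 5 numbers: the opening, from 0 (shut) to 1 (fully open), then the shift along the tool's x, y, z in mm, then the turn about the tool's z in degrees. In form: [[fingers, x, y, z, twist], ...]. A call has 1 to 5 rows; each row is the pose to reach, as a shift and turn from the pose commanded when the call began, along the tool's axes at that moment; what a row does not reach only later rows make up. A row lasts 1/12 s, in which the tool goes at most 41.7 mm and 7.16 degrees, less where a joint would pass 70% of its speed; a pose out of reach is approached as far as the arm can. A call with a gripper value outside its range is refused whole. The fingers move at their own pace and stop on an object; the grip force is fixed at half the most. Time passes only in rows, so rows that repeat a pose let the fingers close. It gives the time, the measured TCP pose, the force and the opening at its end, in the units of the state.
- env.get_state(): the state, without advancing time (a new reading comes with each control period).
- eyes.snapshot(name): name is "scene" or "top" or "wrist"; returns a dict with "img" (384x512x3 uint8, blue, green, red), "z_map" (384x512 float32, m along the optical axis (not along the pixel's ray), 0 where there is no reading), "K" (3x3 intrinsics, pixels), "k1" (the pictures are not rectified: a ray, as slopes to the right and down, at radius r is drawn at 1 + k1 r^2 times it, then the intrinsics apply), "R" (3x3) and "t" (3): a world point X has camera coordinates R X + t; the wrist camera has in their place "hand_eye" (4x4, takes a point from camera to tool coordinates, whose origin is the TCP and whose axes are the flange's). Camera axes: x right, y down, z forward; pixel columns grow to the right and rows downward; lengths in m; the calibration is good to about 2 mm. A picture is of the moment at which its call begins: read the wrist's pose just before it.
- env.sign_off(): hands the job in, once; it reports no verdict.
The state is a dict: "clock": time; "q": joint angles; "qd": joint speeds; "joint_efforts": joint torques, N m; "tcp_pos": TCP position; "eef_rot": TCP orientation; "wrist_force": force on the tool from outside, world axes, zero at the start; "moment": the same for the moment, N m; "finger_gap": finger opening in m.
Only numpy, scipy, OpenCV 4.12 (cv2) and the standard library are available. Lean on these libraries where they do the work, as an engineer would, in place of code of your own. Each camera call takes 0.05 s, during which the arm holds its last target.

## Working session

There is one attempt and no reset: what is moved stays moved. The work goes in short steps, Python scripts to look and compute and a tool call to move; the robot and the scene stay as the last step left them, time stands still between calls to the robot, and variables do not carry over. Pictures are saved under pics/ and viewed, and the job is handed in when it is done.

Besides the shell and the picture viewer there is one more tool, called after ">>>" in YAML: its name, and indented under it one key for each argument. jog_arm: Moves the arm, as the interface text tells. Its arguments: {"type":"object","properties":{"plan":{"type":"array","items":{"type":"array","items":{"type":"number"}}}},"required":["plan"]}

```bash
ls; mkdir -p pics
python3 - <<'E'
from station import env, eyes
import cv2,pickle
s=env.get_state();print(s)
for n in("scene","top","wrist"):
    d=eyes.snapshot(n);cv2.imwrite(f"pics/{n}0.png",d["img"]);pickle.dump((s,d),open(f"{n}0.pkl","wb"))
    print(n,d["K"].tolist(),d["k1"],d.get("hand_eye"),(d["z_map"]>0).mean(), d.get("R"),d.get("t"))
E
```

```text
pics
{'clock': 0.0, 'q': array([ 7.24279006e+01,  1.51703441e+01,  9.19799872e+01,  6.47964641e-04,
        7.29774226e+01, -2.11607290e+00]), 'qd': array([ 0.04525208, -0.08124185,  0.08285308,  0.04211071,  0.11246156,
        0.01394511]), 'joint_efforts': array([ 1.68099145e-03, -5.15106654e+01, -3.67323089e+01,  1.52803773e-05,
        1.27384550e-02,  3.83652491e-06]), 'tcp_pos': array([0.17980708, 0.65026521, 0.40335959]), 'eef_rot': array([[-9.63834353e-01,  2.66501169e-01, -6.83475690e-04],
       [ 2.66502029e-01,  9.63832021e-01, -2.12241627e-03],
       [ 9.31293395e-05, -2.22780537e-03, -9.99997514e-01]]), 'wrist_force': array([ 0.09320474,  0.95520667, -0.25693232]), 'moment': array([-0.00430142, -0.00696751, -0.0112623 ]), 'finger_gap': 0.08536234296971616}
scene [[400.47762770933093, 0.0, 253.2603090803813], [0.0, 400.47762770933093, 191.451180442649], [0.0, 0.0, 1.0]] 0.027150131088420834 None 0.9958953857421875 [[ 0.44182779  0.89709342  0.00340652]
 [ 0.75867773 -0.37162481 -0.53507299]
 [-0.47874451  0.23899457 -0.84479896]] [-0.19939511 -0.43506605  1.32287139]
top [[361.8473410830423, 0.0, 255.43040303182693], [0.0, 361.8473410830423, 192.4272912308216], [0.0, 0.0, 1.0]] -0.007949324776891462 None 0.9959665934244791 [[ 0.00742591 -0.99985147  0.01555283]
 [-0.99363228 -0.00912659 -0.11230138]
 [ 0.11242665 -0.01461986 -0.99355247]] [-0.0832538   0.6353725   0.89936034]
wrist [[270.9468246702718, 0.0, 256.7996873015736], [0.0, 270.9468246702718, 192.55732724125846], [0.0, 0.0, 1.0]] -0.051339474277891546 [[-1.20146347e-04 -9.59244141e-01 -2.82578597e-01  7.24043475e-02]
 [ 9.99999134e-01  2.55156004e-04 -1.29133327e-03 -4.11256829e-04]
 [ 1.31080550e-03 -2.82578507e-01  9.59243279e-01  3.12212641e-02]
 [ 0.00000000e+00  0.00000000e+00  0.00000000e+00  1.00000000e+00]] 0.996002197265625 None None
```

View pics/scene0.png

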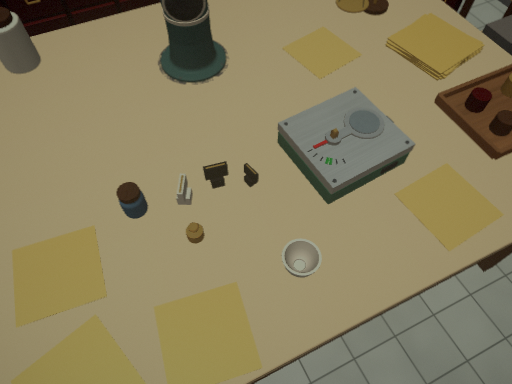

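View pics/top0.png

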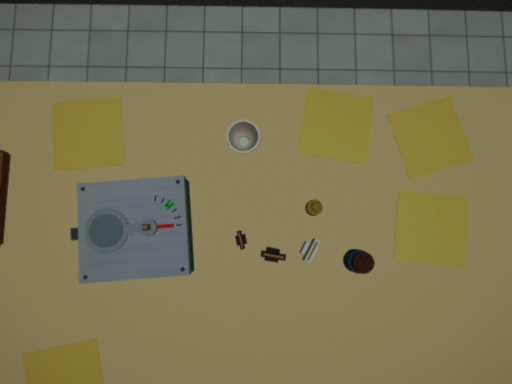

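View pics/wrist0.png

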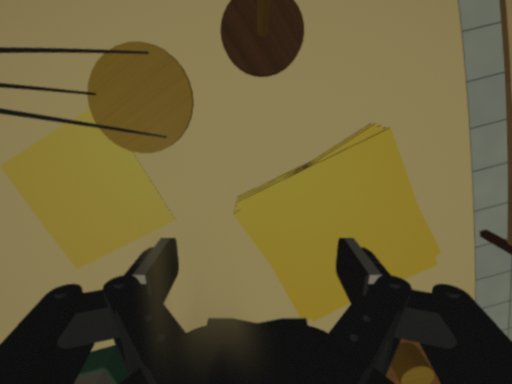

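The scene view shows the mill at about (345,140), with the dark handles at (216,173) and (251,175) and a white one at (184,190). It also shows the weight at (195,232), the jar at (132,200) and the mortar at (301,258). In the top view there are three handle-like things:
- Black, at (273,254). It is larger than the one at (240,239), so it is the one meant.
- Black and smaller, at (240,239).
- White, at (310,249), to be left alone.

Next I'll enlarge the crops and measure.

```bash
cat > h.py <<'E'
import numpy as np,cv2,pickle
def rays(d,uv):
    uv=np.atleast_2d(np.asarray(uv,float)); K=d["K"]
    m=np.c_[(uv[:,0]-K[0,2])/K[0,0],(uv[:,1]-K[1,2])/K[1,1]]
    s=m.copy()
    for _ in range(20): s=m/(1+d["k1"]*(s**2).sum(1,keepdims=True))
    return np.c_[s,np.ones(len(s))]
def cam(d,s=None):
    if "R" in d and d["R"] is not None: R,t=np.array(d["R"]),np.array(d["t"]); return R.T,-R.T@t
    H=np.array(d["hand_eye"]);E=np.array(s["eef_rot"]);return E@H[:3,:3],E@H[:3,3]+np.array(s["tcp_pos"])
def onplane(d,uv,z,s=None):
    A,c=cam(d,s); r=rays(d,uv)@A.T; return c+r*((z-c[2])/r[:,2])[:,None]
def depthpts(d,uv,s=None):
    A,c=cam(d,s); uv=np.atleast_2d(uv).astype(int); z=d["z_map"][uv[:,1],uv[:,0]]
    return c+(rays(d,uv)*z[:,None])@A.T
E
python3 - <<'E'
from h import *
s,d=pickle.load(open("top0.pkl","rb"));i=d["img"]
a=cv2.resize(i[215:285,210:350],None,fx=5,fy=5,interpolation=cv2.INTER_CUBIC)
b=cv2.resize(i[165:290,65:205],None,fx=5,fy=5,interpolation=cv2.INTER_CUBIC)
cv2.imwrite("pics/c1.png",a);cv2.imwrite("pics/c2.png",cv2.resize(b,(672,600)))
hsv=cv2.cvtColor(i,cv2.COLOR_BGR2HSV)
print(hsv[254,273],hsv[150,200],hsv[239,240])
v,u=np.mgrid[0:384,0:512]
P=depthpts(d,np.c_[u.ravel(),v.ravel()]).reshape(384,512,3)
for n,(x0,x1,y0,y1) in dict(big=(255,292,240,268),small=(230,252,228,252),white=(295,325,235,265)).items():
    sub=P[y0:y1,x0:x1].reshape(-1,3); k=sub[:,2]>0.012
    print(n,k.sum(),sub[k].mean(0),sub[:,2].max(),sub[k].min(0),sub[k].max(0))
    q=sub[:,2]>sub[:,2].max()-0.012
    r=cv2.minAreaRect((sub[q][:,:2]*1000).astype(np.float32));print("  top",q.sum(),r)
A=depthpts(d,[(200,150),(100,190),(107,230),(160,190),(147,228)]);print(A)
E
```

```text
[ 19 122  50] [ 23  92 138] [ 21 160  91]
big 262 [ 0.47917513 -0.12084226  0.0682843 ] 0.9662097317829366 [ 0.4586734  -0.15122678  0.01215111] [ 0.53083279 -0.06429413  0.96620973]
  top 4 ((530.832763671875, -64.29412841796875), (0.0, 0.0), 0.0)
small 147 [ 0.51545916 -0.04177948  0.0663485 ] 0.9662097317829366 [ 0.49189838 -0.06429413  0.01279933] [ 0.53642562 -0.02614065  0.96620973]
  top 4 ((530.832763671875, -64.29412841796875), (0.0, 0.0), 0.0)
white 284 [ 0.49174868 -0.21277087  0.06170186] 0.9662097317829366 [ 0.46209625 -0.23719685  0.01522923] [ 0.53083279 -0.06429413  0.96620973]
  top 2 ((530.832763671875, -64.29412841796875), (0.0, 0.0), 0.0)
[[ 0.75582364  0.07362678 -0.00431382]
 [ 0.63224511  0.29929499  0.09171408]
 [ 0.53601303  0.273827    0.10060765]
 [ 0.63389594  0.15503634  0.08907714]
 [ 0.54124595  0.17371984  0.12135771]]
```

View pics/c1.png

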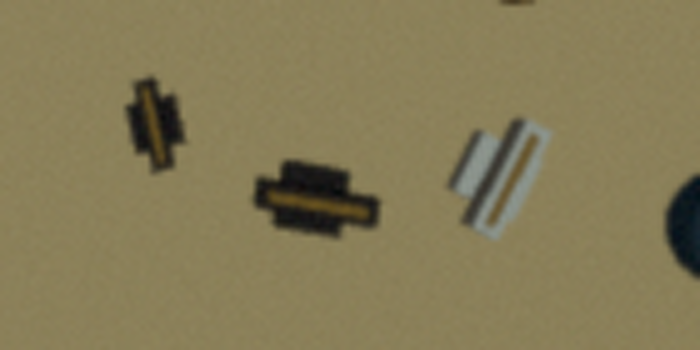

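View pics/c2.png

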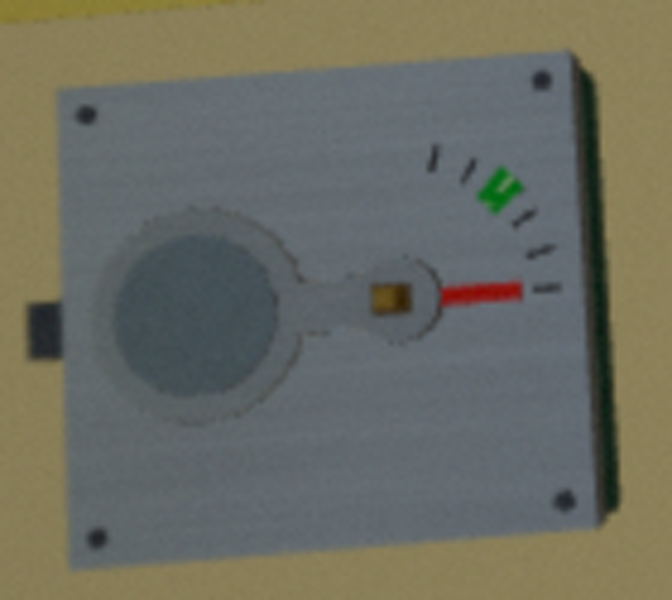

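The crop confirms it. The larger black handle is at crop (315,200), the small black one at (155,125) and the white one at (508,180). The mill is shut, with its pointer at the 0 tick. Next, coarse poses.

Run:
```python
from h import *
s,d=pickle.load(open("top0.pkl","rb"));i=d["img"];hsv=cv2.cvtColor(i,cv2.COLOR_BGR2HSV)
def cen(mask,box):
    x0,x1,y0,y1=box; m=np.zeros_like(mask);m[y0:y1,x0:x1]=mask[y0:y1,x0:x1]
    v,u=np.nonzero(m);return np.c_[u,v]
H,S,V=[hsv[...,k].astype(int) for k in range(3)]
dark=((V<60)*1); box=(258,290,244,266)
br=((V<110)&(V>=45)&(S>130))*1
p=cen(br,box);w=onplane(d,p,.072);c=w.mean(0);U=np.linalg.svd(w[:,:2]-c[:2])[2][0];print("brass",len(p),c,U,np.degrees(np.arctan2(U[1],U[0])),np.ptp(w@np.r_[U,0]))
r=cen(((H<10)|(H>170))&(S>150),(150,200,200,250));w=onplane(d,r,.097);c=w.mean(0);U=np.linalg.svd(w[:,:2]-c[:2])[2][0];print("red",len(r),c,U,w.min(0),w.max(0))
g=cen((H>45)&(H<75)&(S>150),(150,190,190,220));print("green",len(g),onplane(d,g,.091).mean(0))
b=cen((S>110)&(H>12)&(H<28),(135,160,220,240));print("shaft",len(b),b.mean(0),onplane(d,[b.mean(0)],.122))
# screws corners
m=lambda x,y:(65+x*140/672,165+y*125/600)
sc=[m(86,115),m(541,80),m(97,538),m(565,500)];w=onplane(d,sc,.09);print(w, w.mean(0))
print(w[0]-w[1],w[2]-w[3])
cc=onplane(d,[m(57,90),m(570,52),m(70,570),m(602,525)],.09);print(cc,cc.mean(0))
for nm,uv in dict(weight=(314,207),jar=(360,261),mortar=(243,137),small=(240,239)).items(): print(nm,onplane(d,[uv],.06))
```

```text
brass 50 [ 0.47744248 -0.12282481  0.072     ] [0.16429928 0.98641054] 80.54346927093285 0.047759222841574064
red 52 [0.54768157 0.13902857 0.097     ] [ 0.0968315  -0.99530079] [0.54411052 0.12133817 0.097     ] [0.55152673 0.15709777 0.097     ]
green 36 [0.59925421 0.13184897 0.091     ]
shaft 35 [146. 227.] [[0.54352222 0.17593907 0.122     ]]
[[0.63460624 0.34144961 0.09      ]
 [0.65464266 0.11251921 0.09      ]
 [0.42501609 0.32350634 0.09      ]
 [0.44502776 0.09413813 0.09      ]] [0.53982319 0.21790332 0.09      ]
[-0.02003643  0.22893039  0.        ] [-0.02001167  0.2293682   0.        ]
[[0.6472135  0.35685083 0.09      ]
 [0.66917038 0.0982518  0.09      ]
 [0.40950013 0.33582434 0.09      ]
 [0.43300163 0.07554674 0.09      ]] [0.53972141 0.21661843 0.09      ]
weight [[ 0.5978305  -0.22528327  0.06      ]]
jar [[ 0.46454568 -0.33836765  0.06      ]]
mortar [[ 0.77610928 -0.04469029  0.06      ]]
small [[ 0.51664015 -0.04017284  0.06      ]]
```

Every measurement agrees with the given sizes:
- The mill yaw is 5.0° and the pivot is at about (0.543,0.177), which matches both the screws and the shaft.
- The handle is at about (0.477,-0.123), with its wing at 80.5°.

I'll move above the handle to look with the wrist camera.

>>> jog_arm:
  plan:
    - [1,-24,-32,2,7]
    - [1,-48,-64,4,14]
    - [1,-72,-96,6,21]
    - [1,-96,-128,8,28]
    - [1,-120,-160,10,35]

```text
clock: 0.57
tcp_pos: [0.253, 0.4626, 0.394]
eef_rot: [[-0.633, 0.774, -0.0], [0.774, 0.633, -0.001], [-0.0, -0.001, -1.0]]
wrist_force: [0.3, 0.3, 1.7]
finger_gap: 0.0853
```

```bash
cat >> h.py <<'E'
def delta(s,p,yaw):
    E=np.array(s["eef_rot"]); y=np.degrees(np.arctan2(E[1,1],E[0,1]))
    print("tcp",np.round(s["tcp_pos"],4),"yaw",round(y,2),"q6",round(float(s["q"][5]),1),"t",s["clock"],"gap",round(s["finger_gap"],4),"F",np.round(s["wrist_force"],1))
    print("tilt",np.round(E[:2,2],4),"shift mm",np.round(E.T@(np.array(p)-s["tcp_pos"])*1000,1),"twist",round(-(yaw-y),2))
E
python3 - <<'E'
from h import *
from station import env
delta(env.get_state(),[.477,-.123,.36],-9.5)
E
```

```text
tcp [0.253  0.4626 0.394 ] yaw 39.24 q6 19.4 t 0.5667 gap 0.0853 F [0.3 0.3 1.7]
tilt [-0.0003 -0.0008] shift mm [-595.2 -197.    34.4] twist 48.74
```

>>> jog_arm:
  plan:
    - [1,-38,-12,2,7]
    - [1,-76,-25,4,14]
    - [1,-114,-38,6,21]
    - [1,-152,-50,8,28]
    - [1,-190,-63,10,35]

```text
clock: 0.98
tcp_pos: [0.3253, 0.2759, 0.3844]
eef_rot: [[-0.074, 0.997, 0.0], [0.997, 0.074, 0.0], [0.0, 0.0, -1.0]]
wrist_force: [1.1, 0.7, -0.3]
finger_gap: 0.0856
```

Run:
```python
from h import *
from station import env
delta(env.get_state(),[.477,-.123,.36],-9.5)
```

```text
tcp [0.3253 0.2759 0.3844] yaw 4.24 q6 32.7 t 0.9833 gap 0.0856 F [ 1.1  0.7 -0.3]
tilt [0.0003 0.0001] shift mm [-409.   121.8   24.5] twist 13.74
```

>>> jog_arm:
  plan:
    - [1,-38,12,2,3]
    - [1,-76,24,4,6]
    - [1,-114,36,6,9]
    - [1,-152,48,8,12]
    - [1,-190,60,10,14]

```text
clock: 1.4
tcp_pos: [0.4001, 0.0912, 0.3746]
eef_rot: [[0.167, 0.986, 0.001], [0.986, -0.167, 0.0], [0.0, 0.001, -1.0]]
wrist_force: [1.5, 0.4, -0.4]
finger_gap: 0.0853
```

Run:
```python
from h import *
from station import env
delta(env.get_state(),[.477,-.123,.36],-9.5)
```

```text
tcp [0.4001 0.0912 0.3746] yaw -9.59 q6 18.9 t 1.4 gap 0.0853 F [ 1.5  0.4 -0.4]
tilt [0.0006 0.0002] shift mm [-198.3  111.5   14.7] twist -0.09
```

>>> jog_arm:
  plan:
    - [1,-36,20,3,0]
    - [1,-72,40,6,0]
    - [1,-108,60,9,0]
    - [1,-144,80,12,0]
    - [1,-180,100,15,0]

```text
clock: 1.82
tcp_pos: [0.4692, -0.1031, 0.3595]
eef_rot: [[0.165, 0.986, 0.0], [0.986, -0.165, 0.0], [0.0, 0.0, -1.0]]
wrist_force: [0.8, 0.1, 0.4]
finger_gap: 0.0853
```

>>> jog_arm:
  plan:
    - [1,-18,11,2,0]
    - [1,-18,11,2,0]
    - [1,-18,11,2,0]

```text
clock: 2.07
tcp_pos: [0.477, -0.1214, 0.3571]
eef_rot: [[0.167, 0.986, -0.002], [0.986, -0.167, 0.001], [0.001, -0.002, -1.0]]
wrist_force: [0.2, 0.4, -0.7]
finger_gap: 0.0854
```

Run:
```python
from h import *
from station import env,eyes
s=env.get_state();delta(s,[.477,-.123,.36],-9.5)
d=eyes.snapshot("wrist");cv2.imwrite("pics/w1.png",d["img"]);pickle.dump((s,d),open("w1.pkl","wb"))
```

```text
tcp [ 0.477  -0.1214  0.3571] yaw -9.62 q6 -7.6 t 2.0667 gap 0.0854 F [ 0.2  0.4 -0.7]
tilt [-0.0015  0.0008] shift mm [-1.6  0.2 -2.9] twist -0.12
```

View pics/w1.png

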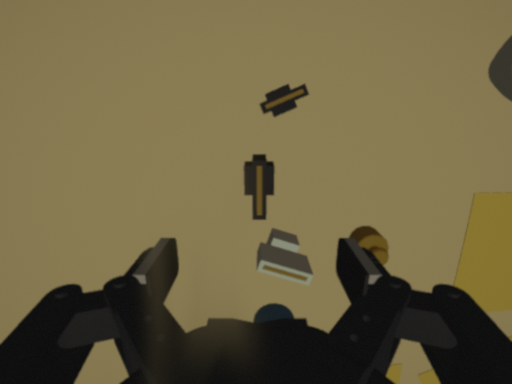

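The wrist view shows the large black handle centred at (259,188), with its wing upright in the picture. The small one is at (285,100), the white one at (285,260) and the weight at (370,240). The fingers clear all of these. Now I'll refine the measurement.

Run:
```python
from h import *
s,d=pickle.load(open("w1.pkl","rb"));i=d["img"];hsv=cv2.cvtColor(i,cv2.COLOR_BGR2HSV)
H,S,V=[hsv[...,k].astype(int) for k in range(3)]
m=np.zeros(V.shape,bool);m[148:226,238:280]=True
print(hsv[200,259],hsv[188,248],hsv[120,259])
br=m&(S>120)&(V>55)&(V<115)
v,u=np.nonzero(br);w=onplane(d,np.c_[u,v],.072,s)
c,sz,a=cv2.minAreaRect((w[:,:2]*1000).astype(np.float32))
U=np.linalg.svd(w[:,:2]-w[:,:2].mean(0))[2][0]
print("brass",len(u),u.mean(),v.mean(),w.mean(0),c,sz,a,np.degrees(np.arctan2(*U[::-1])))
dk=m&(V<50);v,u=np.nonzero(dk)
P=depthpts(d,np.c_[u,v],s);print(np.percentile(P[:,2],[5,25,50,75,95]))
pt=depthpts(d,np.c_[np.nonzero(br)[1],np.nonzero(br)[0]],s);print(pt.mean(0),np.median(pt[:,2]))
t=P[:,2]>.06;print(cv2.minAreaRect((P[t][:,:2]*1000).astype(np.float32)))
cv2.imwrite("pics/w1c.png",cv2.resize(i[140:235,220:300],None,fx=6,fy=6,interpolation=cv2.INTER_CUBIC))
```

```text
[ 21 166 103] [20 68 45] [ 22 102 138]
brass 351 259.0 190.14245014245014 [ 0.47784454 -0.12284255  0.072     ] (477.8327331542969, -123.15668487548828) (50.72090530395508, 6.00499963760376) 80.41194915771484 -99.4928644014731
[0.02722629 0.02956119 0.04659144 0.07150804 0.07240948]
[ 0.47790161 -0.12246372  0.0735453 ] 0.07209816684576098
((480.9007263183594, -101.32231140136719), (102.15258026123047, 12.787790298461914), 80.61946868896484)
```

View pics/w1c.png

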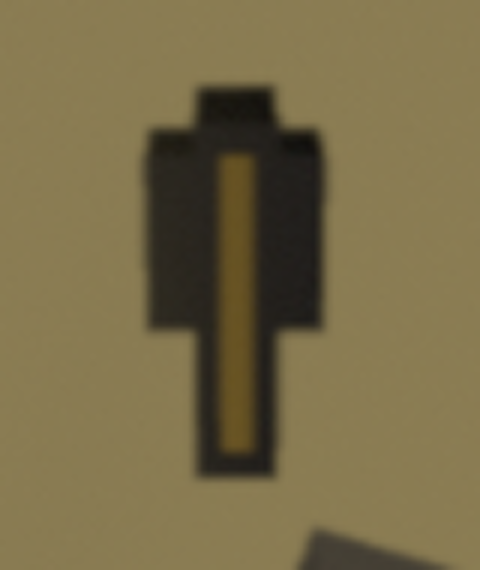

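The handle is at (0.4778,-0.1230) with its wing at 80.5°, and its top reads 72 mm high, as it should. I'll descend to TCP z≈0.208, which puts the tips about 35 mm up, just above the hub.

>>> jog_arm:
  plan:
    - [1,-1.5,0.5,35,0]
    - [1,-1.5,0.5,70,0]
    - [1,-1.5,0.5,100,0]
    - [1,-1.5,0.5,120,0]
    - [1,-1.5,0.5,120,0]

```text
clock: 2.53
tcp_pos: [0.4741, -0.1195, 0.233]
eef_rot: [[0.162, 0.987, -0.009], [0.987, -0.162, 0.003], [0.002, -0.01, -1.0]]
wrist_force: [-0.6, 0.4, -0.3]
finger_gap: 0.0856
```

Run:
```python
from h import *
from station import env
delta(env.get_state(),[.4778,-.123,.208],-9.5)
```

```text
tcp [ 0.4741 -0.1195  0.233 ] yaw -9.34 q6 -7.8 t 2.5333 gap 0.0856 F [-0.6  0.4 -0.3]
tilt [-0.0095  0.0032] shift mm [-2.9  4.4 25. ] twist 0.16
```

>>> jog_arm:
  plan:
    - [1,0,0,5,0]
    - [1,0,0,5,0]

```text
clock: 2.7
tcp_pos: [0.4776, -0.1212, 0.2333]
eef_rot: [[0.163, 0.987, 0.001], [0.987, -0.163, -0.0], [0.0, 0.001, -1.0]]
wrist_force: [0.3, -0.6, 0.3]
finger_gap: 0.0854
```

Run:
```python
from h import *
from station import env
s=env.get_state();delta(s,[.4778,-.123,.208],-9.5);print(s["eef_rot"],s["qd"],s["q"])
```

```text
tcp [ 0.4776 -0.1212  0.2333] yaw -9.38 q6 -7.8 t 2.7 gap 0.0854 F [ 0.3 -0.6  0.3]
tilt [ 0.0009 -0.0001] shift mm [-1.8  0.4 25.3] twist 0.12
[[ 1.62951389e-01  9.86633731e-01  8.52460505e-04]
 [ 9.86634099e-01 -1.62951342e-01 -1.24860605e-04]
 [ 1.57178980e-05  8.61412811e-04 -9.99999629e-01]] [-0.4042279  -1.00539119 -1.2986091  -0.01758988  0.67688808 -0.08886382] [-1.71361791e+01  5.59246691e+00  1.22931054e+02  9.66295056e-03
  5.14276979e+01 -7.76395329e+00]
```

>>> jog_arm:
  plan:
    - [1,-1.8,0.4,12,0]
    - [1,-1.8,0.4,24,0]
    - [1,-1.8,0.4,24,0]
    - [1,-1.8,0.4,24,0]

```text
clock: 3.03
tcp_pos: [0.478, -0.1237, 0.2099]
eef_rot: [[0.164, 0.986, 0.001], [0.986, -0.164, -0.0], [-0.0, 0.001, -1.0]]
wrist_force: [-0.5, 0.4, 0.7]
finger_gap: 0.0856
```

Run:
```python
from h import *
from station import env
s=env.get_state();delta(s,[.4778,-.123,.208],-9.5)
```

```text
tcp [ 0.478  -0.1237  0.2099] yaw -9.44 q6 -8.0 t 3.0333 gap 0.0856 F [-0.5  0.4  0.7]
tilt [ 0.0014 -0.0004] shift mm [ 0.7 -0.3  1.9] twist 0.06
```

>>> jog_arm:
  plan:
    - [0,0.5,0,1,0]
    - [0,0.5,0,1,0]
    - [0,0.5,0,1,0]
    - [0,0.5,0,1,0]
    - [0,0.5,0,1,0]

```text
clock: 3.45
tcp_pos: [0.4777, -0.1234, 0.2081]
eef_rot: [[0.164, 0.986, 0.001], [0.986, -0.164, -0.0], [-0.0, 0.001, -1.0]]
wrist_force: [-0.0, 0.5, 0.1]
finger_gap: 0.0251
```

>>> jog_arm:
  plan:
    - [0,0,0,0,0]
    - [0,0,0,0,0]
    - [0,0,0,0,0]

```text
clock: 3.7
tcp_pos: [0.4777, -0.1234, 0.2079]
eef_rot: [[0.164, 0.986, 0.0], [0.986, -0.164, -0.0], [-0.0, 0.0, -1.0]]
wrist_force: [0.5, 0.7, 1.1]
finger_gap: 0.0137
```

Run:
```python
from h import *
from station import env
s=env.get_state();delta(s,[.4778,-.123,.208],-9.5)
```

```text
tcp [ 0.4777 -0.1234  0.2079] yaw -9.46 q6 -7.9 t 3.7 gap 0.0137 F [0.5 0.7 1.1]
tilt [ 0.0003 -0.0001] shift mm [ 0.4  0.1 -0.1] twist 0.04
```

The handle is gripped, with a gap of 13.7 mm on the 14 mm wing. Now I'll lift it.

>>> jog_arm:
  plan:
    - [0,0,0,-25,0]
    - [0,0,0,-60,0]
    - [0,0,0,-95,0]
    - [0,0,0,-130,0]
    - [0,0,0,-165,0]

```text
clock: 4.12
tcp_pos: [0.477, -0.1232, 0.3737]
eef_rot: [[0.164, 0.986, -0.001], [0.986, -0.164, 0.0], [0.0, -0.001, -1.0]]
wrist_force: [0.6, 0.1, -0.8]
finger_gap: 0.0134
```

Run:
```python
from h import *
from station import env
s=env.get_state();delta(s,[.535,.08,.40],5)
```

```text
tcp [ 0.477  -0.1232  0.3737] yaw -9.46 q6 -7.9 t 4.1167 gap 0.0134 F [ 0.6  0.1 -0.8]
tilt [-0.0012  0.0004] shift mm [210.   23.8 -26.3] twist -14.46
```

>>> jog_arm:
  plan:
    - [0,25,3,-5,-2]
    - [0,65,8,-10,-5]
    - [0,105,12,-15,-8]
    - [0,145,16,-20,-11]
    - [0,180,20,-24,-13]

```text
clock: 4.53
tcp_pos: [0.5268, 0.0529, 0.3969]
eef_rot: [[-0.064, 0.998, 0.0], [0.998, 0.064, 0.0], [0.0, 0.0, -1.0]]
wrist_force: [-0.1, 0.1, 0.0]
finger_gap: 0.0136
```

>>> jog_arm:
  plan:
    - [0,28,-2,0,-1.4]
    - [0,28,-2,0,-1.4]
    - [0,28,-2,0,-1.4]
    - [0,28,-2,0,-1.4]

```text
clock: 4.87
tcp_pos: [0.5228, 0.0786, 0.396]
eef_rot: [[-0.087, 0.996, -0.001], [0.996, 0.087, -0.001], [-0.001, -0.001, -1.0]]
wrist_force: [-0.2, 0.0, -1.2]
finger_gap: 0.0134
```

Run:
```python
from h import *
from station import env,eyes
s=env.get_state();delta(s,[.5433,.177,.40],5)
d=eyes.snapshot("wrist");cv2.imwrite("pics/w2.png",d["img"]);pickle.dump((s,d),open("w2.pkl","wb"))
```

```text
tcp [0.5228 0.0786 0.396 ] yaw 4.97 q6 0.9 t 4.8667 gap 0.0134 F [-0.2  0.  -1.2]
tilt [-0.0013 -0.0008] shift mm [96.3 28.9 -4.1] twist -0.03
```

View pics/w2.png

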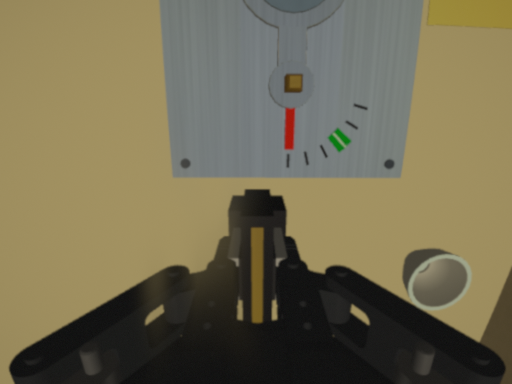

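The shaft is at (293,83), the pointer is on the 0 tick at (288,150), and the held handle's brass line runs from (257,228) to (257,322). I'll measure both in this one view.

Run:
```python
from h import *
s,d=pickle.load(open("w2.pkl","rb"));i=d["img"];hsv=cv2.cvtColor(i,cv2.COLOR_BGR2HSV)
H,S,V=[hsv[...,k].astype(int) for k in range(3)]
def px(m,b):
    x0,x1,y0,y1=b;v,u=np.nonzero(m[y0:y1,x0:x1]);return np.c_[u+x0,v+y0]
E=np.array(s["eef_rot"]);T=np.array(s["tcp_pos"])
print("hsv",hsv[83,293],hsv[79,293],hsv[270,257],hsv[90,275])
b=px((S>120)&(H>10)&(H<30),(235,280,215,330))
w=onplane(d,b,T[2]-.136,s);tl=(w-T)@E
c=cv2.minAreaRect((tl[:,:2]*1000).astype(np.float32));U=np.linalg.svd(tl[:,:2]-tl[:,:2].mean(0))[2][0]
print("brass tool",tl.mean(0),c,np.degrees(np.arctan2(U[1],U[0])))
b=px((S>100)&(H>10)&(H<30),(275,312,65,105))
print("shaft px",b.min(0),b.max(0),len(b))
bt=b[V[b[:,1],b[:,0]]>np.percentile(V[b[:,1],b[:,0]],60)]
for q,z in((b,.116),(bt,.126)):
    w=onplane(d,q,z,s);print("shaft",q.mean(0),w.mean(0),np.ptp(w,axis=0))
P=depthpts(d,b,s);print(np.percentile(P[:,2],[10,50,90]))
t=P[:,2]>.122;print("top by depth",t.sum(),P[t].mean(0),np.ptp(P[t],axis=0),b[t].mean(0),onplane(d,b[t],.126,s).mean(0))
r=px(((H<10)|(H>170))&(S>150),(270,310,100,160));w=onplane(d,r,.097,s);c=w.mean(0);U=np.linalg.svd(w[:,:2]-c[:2])[2][0];print("red",len(r),c,np.degrees(np.arctan2(U[1],U[0])),np.ptp(w[:,1]))
g=px((H>45)&(H<75)&(S>150),(320,360,120,160));print("green",onplane(d,g,.091,s).mean(0))
sc=[]
for x,y in((185,163),(389,164)):
    q=px(V<90,(x-8,x+8,y-8,y+8));sc.append(q.mean(0))
w=onplane(d,sc,.09,s);print("screws",w,np.linalg.norm(w[0]-w[1]),np.degrees(np.arctan2(*(w[1]-w[0])[1::-1])))
cv2.imwrite("pics/w2c.png",cv2.resize(i[55:120,260:325],None,fx=9,fy=9,interpolation=cv2.INTER_CUBIC))
```

```text
hsv [ 21 172 117] [ 21 169 119] [ 21 178 119] [ 98  17 117]
brass tool [ 0.00201222 -0.00063631  0.13599963] ((0.6745529174804688, -0.7041888236999512), (5.70687198638916, 49.87425994873047), 89.78730010986328) -179.97135076355255
shaft px [285  75] [301  91] 285
shaft [293.00350877  82.99649123] [0.54441714 0.1771903  0.116     ] [1.50231934e-02 1.42429768e-02 5.55111512e-17]
shaft [294.63963964  80.98198198] [0.54443149 0.17779053 0.126     ] [8.30908449e-03 8.44475905e-03 5.55111512e-17]
[0.11933905 0.12459697 0.12604901]
top by depth 213 [0.54408867 0.17686685 0.12715086] [0.03471432 0.03319828 0.24270341] [294.31924883  81.92018779] [0.54425696 0.17703326 0.126     ]
red 340 [0.54785389 0.13783548 0.097     ] -85.44079569051077 0.037807191904901546
green [0.59951441 0.13128671 0.091     ]
screws [[0.44603411 0.09381417 0.09      ]
 [0.65622384 0.11168863 0.09      ]] 0.2109483857678889 4.8607183917834025
```

View pics/w2c.png

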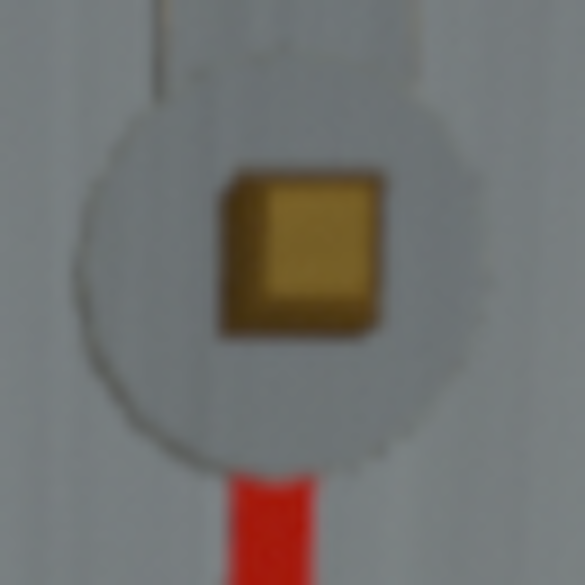

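The shaft centre is at (0.5444,0.1777) and the mill yaw is 4.9°. The held handle sits at tool (+0.7,-0.7) mm in the same camera. That makes the TCP target about (0.545,0.177), with home at z≈0.310.

>>> jog_arm:
  plan:
    - [0,20,6,5,0]
    - [0,45,12,10,0]
    - [0,70,18,15,0]
    - [0,90,24,20,0]
    - [0,96,30,20,0]

```text
clock: 5.33
tcp_pos: [0.5446, 0.1775, 0.3752]
eef_rot: [[-0.086, 0.996, -0.002], [0.996, 0.086, 0.0], [0.0, -0.002, -1.0]]
wrist_force: [-0.5, 0.7, -0.5]
finger_gap: 0.0132
```

>>> jog_arm:
  plan:
    - [0,0,0,12,0]
    - [0,0,0,25,0]
    - [0,0,0,25,0]
    - [0,0,0,25,0]

```text
clock: 5.67
tcp_pos: [0.5439, 0.1754, 0.3496]
eef_rot: [[-0.085, 0.996, -0.004], [0.996, 0.085, -0.001], [-0.001, -0.004, -1.0]]
wrist_force: [-0.3, -0.1, -0.2]
finger_gap: 0.0132
```

Run:
```python
from h import *
from station import env,eyes
s=env.get_state();delta(s,[.545,.177,.34],4.9)
d=eyes.snapshot("scene");pickle.dump((s,d),open("s3.pkl","wb"))
cv2.imwrite("pics/s3.png",cv2.resize(d["img"][80:200,270:420],None,fx=5,fy=5,interpolation=cv2.INTER_CUBIC))
```

```text
tcp [0.5439 0.1754 0.3496] yaw 4.85 q6 10.5 t 5.6667 gap 0.0132 F [-0.3 -0.1 -0.2]
tilt [-0.004  -0.0015] shift mm [1.5 1.3 9.6] twist -0.05
```

View pics/s3.png

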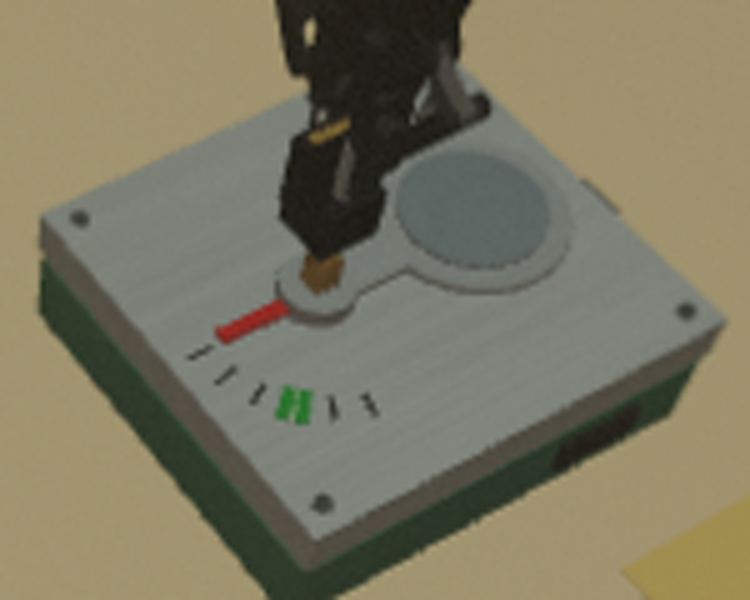

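The handle hovers straight over the brass shaft, with hub at crop (330,215) and shaft at (322,272). I'll correct by about 1.5 mm and lower in small steps, watching the force.

>>> jog_arm:
  plan:
    - [0,1,1,4,0]
    - [0,1,1,8,0]
    - [0,1,1,8,0]
    - [0,1,1,8,0]

```text
clock: 6.05
tcp_pos: [0.5456, 0.1779, 0.3435]
eef_rot: [[-0.086, 0.996, -0.0], [0.996, 0.086, -0.0], [-0.0, -0.0, -1.0]]
wrist_force: [-0.0, 1.0, -1.5]
finger_gap: 0.0132
```

Run:
```python
from h import *
from station import env,eyes
s=env.get_state();delta(s,[.545,.177,.31],4.9)
```

```text
tcp [0.5456 0.1779 0.3435] yaw 4.93 q6 10.6 t 6.05 gap 0.0132 F [-0.   1.  -1.5]
tilt [-0.0003 -0.0001] shift mm [-0.8 -0.6 33.5] twist 0.03
```

>>> jog_arm:
  plan:
    - [0,-0.8,-0.6,6,0]
    - [0,-0.8,-0.6,12,0]
    - [0,-0.8,-0.6,18,0]
    - [0,-0.8,-0.6,18,0]

```text
clock: 6.38
tcp_pos: [0.5448, 0.1771, 0.324]
eef_rot: [[-0.086, 0.996, -0.001], [0.996, 0.086, -0.0], [-0.0, -0.001, -1.0]]
wrist_force: [0.4, 0.3, -1.7]
finger_gap: 0.0134
```

Run:
```python
from h import *
from station import env,eyes
s=env.get_state();delta(s,[.545,.177,.31],4.9);print(s["moment"])
```

```text
tcp [0.5448 0.1771 0.324 ] yaw 4.95 q6 10.6 t 6.3833 gap 0.0134 F [ 0.4  0.3 -1.7]
tilt [-0.0011 -0.0004] shift mm [-0.1  0.2 14. ] twist 0.05
[ 0.0284107  -0.11403375 -0.02889226]
```

The hub is 10 mm onto the shaft with no resistance, so I'll push on to home.

>>> jog_arm:
  plan:
    - [0,0,0,5,0]
    - [0,0,0,10,0]
    - [0,0,0,14,0]
    - [0,0,0,14,0]
    - [0,0,0,14,0]

```text
clock: 6.8
tcp_pos: [0.545, 0.1772, 0.3112]
eef_rot: [[-0.086, 0.996, -0.001], [0.996, 0.086, -0.0], [-0.0, -0.001, -1.0]]
wrist_force: [-0.3, 0.4, -1.1]
finger_gap: 0.0137
```

Run:
```python
from h import *
from station import env,eyes
s=env.get_state();delta(s,[.545,.177,.31],4.9);print(s["moment"])
```

```text
tcp [0.545  0.1772 0.3112] yaw 4.94 q6 10.6 t 6.8 gap 0.0137 F [-0.3  0.4 -1.1]
tilt [-0.001  -0.0003] shift mm [-0.2  0.   1.2] twist 0.04
[-0.03743382 -0.01792482 -0.04047816]
```

>>> jog_arm:
  plan:
    - [0,0,0,2,0]
    - [0,0,0,4,0]
    - [0,0,0,4,0]
    - [0,0,0,4,0]

```text
clock: 7.13
tcp_pos: [0.5453, 0.1773, 0.3098]
eef_rot: [[-0.086, 0.996, 0.001], [0.996, 0.086, 0.0], [0.0, 0.001, -1.0]]
wrist_force: [-3.4, -1.3, 8.2]
finger_gap: 0.0134
```

Run:
```python
from h import *
from station import env,eyes
s=env.get_state();delta(s,[.545,.177,.31],4.9);print(s["moment"])
d=eyes.snapshot("scene");pickle.dump((s,d),open("s4.pkl","wb"))
cv2.imwrite("pics/s4.png",cv2.resize(d["img"][80:200,270:420],None,fx=5,fy=5,interpolation=cv2.INTER_CUBIC))
```

```text
tcp [0.5453 0.1773 0.3098] yaw 4.95 q6 10.6 t 7.1333 gap 0.0134 F [-3.4 -1.3  8.2]
tilt [0.0009 0.0002] shift mm [-0.3 -0.4 -0.2] twist 0.05
[-0.232165    0.76981259 -0.04875984]
```

View pics/s4.png

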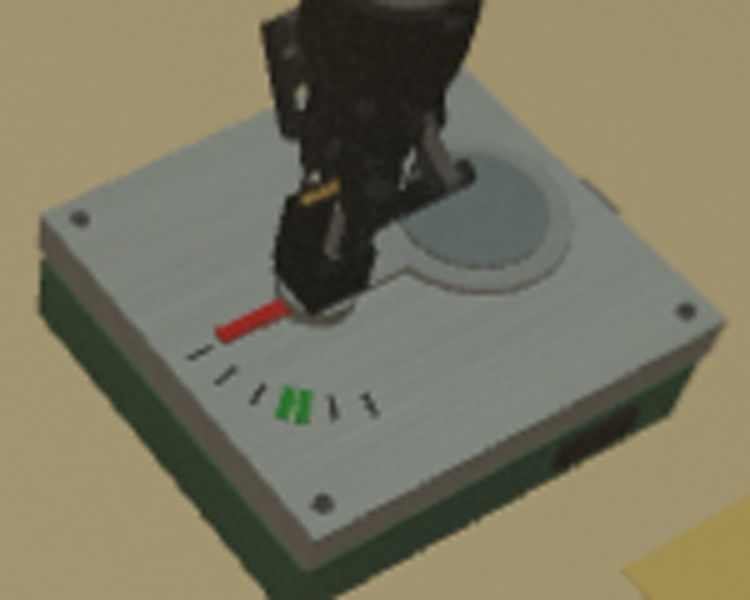

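The hub rests on the collar (8 N reaction at the expected height) with the cover still shut. I'll hold briefly, then turn anticlockwise.

>>> jog_arm:
  plan:
    - [0,0,0,0,0]
    - [0,0,0,0,0]
    - [0,0,0,0,0]
    - [0,0,0,0,0]

```text
clock: 7.52
tcp_pos: [0.5453, 0.1772, 0.3099]
eef_rot: [[-0.086, 0.996, 0.001], [0.996, 0.086, 0.0], [0.0, 0.001, -1.0]]
wrist_force: [-2.8, -1.1, 8.0]
finger_gap: 0.0131
```

>>> jog_arm:
  plan:
    - [0,0,0,0,-3]
    - [0,0,0,0,-7]
    - [0,0,0,0,-11]
    - [0,0,0,0,-15]
    - [0,0,0,0,-19]

```text
clock: 7.93
tcp_pos: [0.5456, 0.1775, 0.3099]
eef_rot: [[-0.409, 0.913, 0.002], [0.913, 0.409, 0.001], [0.0, 0.002, -1.0]]
wrist_force: [-2.6, 0.1, 7.0]
finger_gap: 0.0129
```

Run:
```python
from h import *
from station import env,eyes
s=env.get_state();delta(s,[.545,.177,.31],49.9);print(s["moment"])
```

```text
tcp [0.5456 0.1775 0.3099] yaw 24.12 q6 -8.6 t 7.9333 gap 0.0129 F [-2.6  0.1  7. ]
tilt [0.002 0.001] shift mm [-0.2 -0.7 -0.1] twist -25.78
[-0.05329727  0.49268174 -0.11897023]
```

>>> jog_arm:
  plan:
    - [0,0,0,0,-5]
    - [0,0,0,0,-11]
    - [0,0,0,0,-17]
    - [0,0,0,0,-23]
    - [0,0,0,0,-28]

```text
clock: 8.35
tcp_pos: [0.5457, 0.1774, 0.3099]
eef_rot: [[-0.79, 0.613, 0.002], [0.613, 0.79, 0.001], [-0.001, 0.002, -1.0]]
wrist_force: [-1.2, -0.4, 6.3]
finger_gap: 0.013
```

>>> jog_arm:
  plan:
    - [0,0,0,0,0]
    - [0,0,0,0,0]

```text
clock: 8.52
tcp_pos: [0.5457, 0.1774, 0.3099]
eef_rot: [[-0.787, 0.616, 0.002], [0.616, 0.787, 0.001], [-0.001, 0.002, -1.0]]
wrist_force: [-1.1, -0.5, 7.2]
finger_gap: 0.0136
```

```bash
cat > m.py <<'E'
from h import *
from station import env,eyes
import sys
s=env.get_state();delta(s,[.545,.177,.31],49.9);print(s["moment"])
for n in("scene","top","wrist"):
    d=eyes.snapshot(n);pickle.dump((s,d),open(f"{n}_{sys.argv[1]}.pkl","wb"));i=d["img"]
    if n=="scene": cv2.imwrite(f"pics/s_{sys.argv[1]}.png",cv2.resize(i[80:200,270:420],None,fx=5,fy=5,interpolation=cv2.INTER_CUBIC))
    else: cv2.imwrite(f"pics/{n}_{sys.argv[1]}.png",i)
    hsv=cv2.cvtColor(i,cv2.COLOR_BGR2HSV);H,S,V=[hsv[...,k].astype(int) for k in range(3)]
    m=(((H<8)|(H>172))&(S>150)&(V>60)).astype(np.uint8)
    k,lab,st,ce=cv2.connectedComponentsWithStats(m)
    for j in range(1,k):
        if st[j,4]<15: continue
        v,u=np.nonzero(lab==j);w=onplane(d,np.c_[u,v],.097,s)
        if np.linalg.norm(w[:,:2].mean(0)-[.544,.177])>.09: continue
        U=np.linalg.svd(w[:,:2]-w[:,:2].mean(0))[2][0]; U=U*np.sign(U@(w[:,:2].mean(0)-[.544,.177]))
        c=w[:,:2].mean(0)-[.544,.177]
        print(n,"red",st[j,4],w.mean(0),"cover by axis",np.degrees(np.arctan2(U[1],U[0]))+90-4.9,"by centroid",np.degrees(np.arctan2(c[1],c[0]))+90-4.9)
E
python3 m.py a
```

```text
tcp [0.5457 0.1774 0.3099] yaw 51.94 q6 -36.4 t 8.5167 gap 0.0136 F [-1.1 -0.5  7.2]
tilt [0.0024 0.0008] shift mm [ 0.4 -0.7 -0.1] twist 2.04
[-0.15835862  0.42293451 -0.04600249]
scene red 41 [0.57513271 0.14912763 0.097     ] cover by axis 38.500371388331835 by centroid 43.26267539939026
top red 55 [0.5722897  0.14938009 0.097     ] cover by axis 38.955537553432876 by centroid 40.7863629800356
```

View pics/s_a.png

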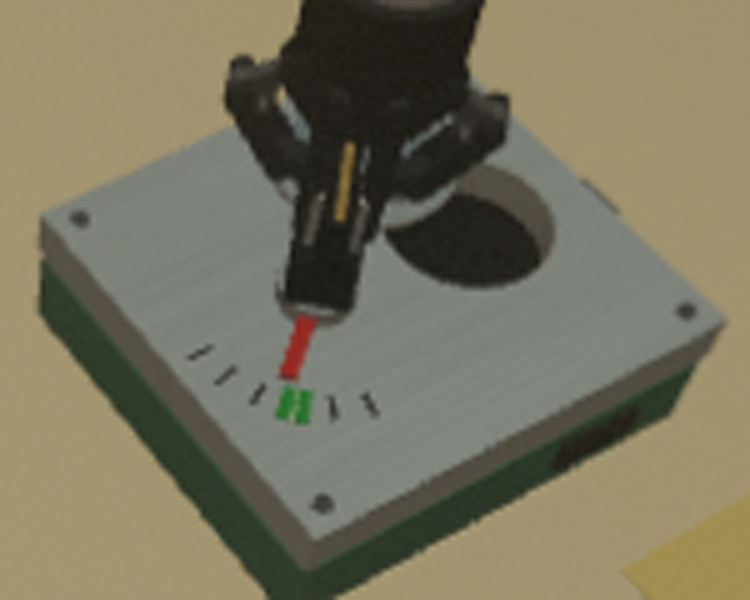

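The pointer, with its tip at crop (289,378), has reached the near edge of the green band at about 40°. I'll turn about 5° more.

>>> jog_arm:
  plan:
    - [0,0,0,0,-2]
    - [0,0,0,0,-4.5]
    - [0,0,0,0,-4.5]
    - [0,0,0,0,-4.5]

```text
clock: 9.0
tcp_pos: [0.5457, 0.1774, 0.3099]
eef_rot: [[-0.833, 0.553, 0.002], [0.553, 0.833, 0.001], [-0.002, 0.002, -1.0]]
wrist_force: [-1.6, 0.4, 7.1]
finger_gap: 0.013
```

```bash
python3 m.py b
python3 - <<'E'
from h import *
s,d=pickle.load(open("top_b.pkl","rb"));i=d["img"];hsv=cv2.cvtColor(i,cv2.COLOR_BGR2HSV);H,S,V=[hsv[...,k].astype(int) for k in range(3)]
v,u=np.nonzero((H>45)&(H<75)&(S>150));k=(abs(u-170)<25)&(abs(v-205)<25);g=onplane(d,np.c_[u,v][k],.091).mean(0);print("green",g,np.degrees(np.arctan2(g[1]-.1765,g[0]-.5438))+85.1)
cv2.imwrite("pics/tc.png",cv2.resize(i[165:290,65:205],(672,600),interpolation=cv2.INTER_CUBIC))
E
```

```text
tcp [0.5457 0.1774 0.3099] yaw 56.43 q6 -40.9 t 9.0 gap 0.013 F [-1.6  0.4  7.1]
tilt [0.0025 0.0009] shift mm [ 0.4 -0.8 -0.1] twist 6.53
[-0.0496172   0.39803277 -0.1116646 ]
scene red 39 [0.57757088 0.15132998 0.097     ] cover by axis 41.97835741450339 by centroid 47.6966144594212
top red 56 [0.57385547 0.15214787 0.097     ] cover by axis 42.40948699645369 by centroid 45.32550249780858
green [0.59623699 0.13203228 0.091     ] 44.801324266559725
```

View pics/s_b.png

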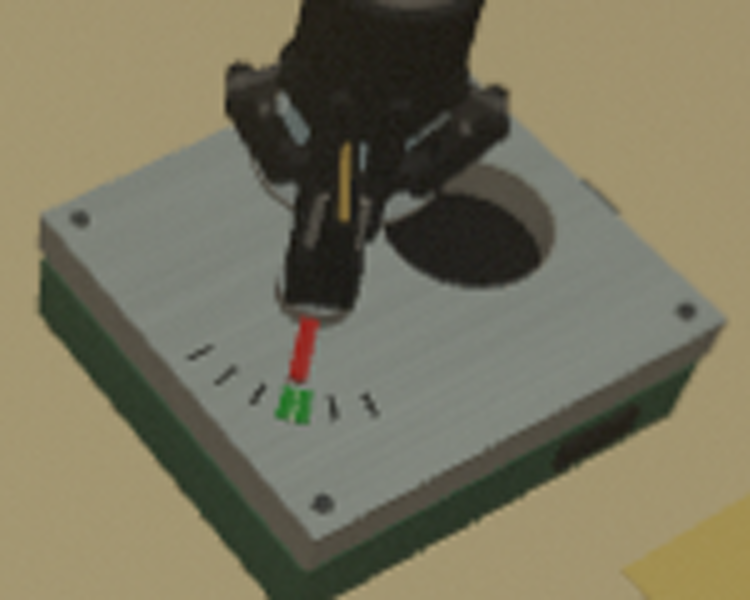

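View pics/tc.png

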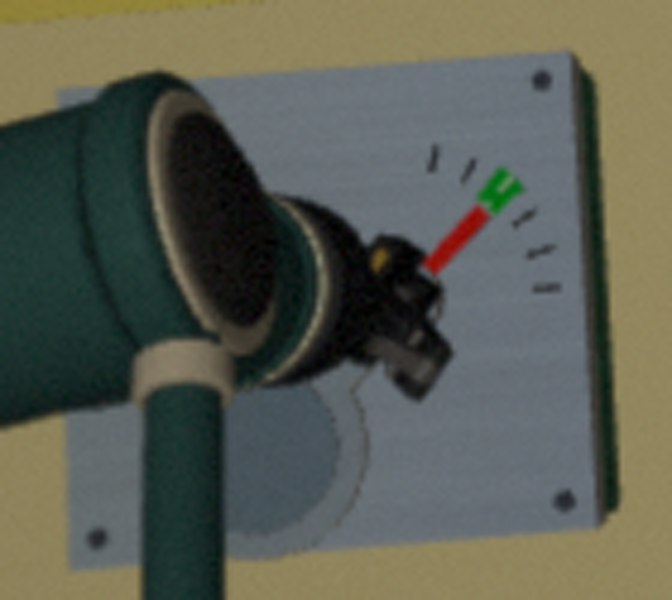

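The pointer is inside the green band. The estimates are 42° by pointer axis and 45–47° by centroid. I'll nudge 1.5° to centre those, then hold and recheck.

>>> jog_arm:
  plan:
    - [0,0,0,0,-1.5]
    - [0,0,0,0,-1.5]
    - [0,0,0,0,-1.5]
    - [0,0,0,0,-1.5]
    - [0,0,0,0,-1.5]

```text
clock: 9.57
tcp_pos: [0.5457, 0.1774, 0.3099]
eef_rot: [[-0.847, 0.531, 0.003], [0.531, 0.847, 0.001], [-0.002, 0.002, -1.0]]
wrist_force: [-1.4, -0.3, 6.4]
finger_gap: 0.0135
```

```bash
python3 m.py c
python3 - <<'E'
from h import *
a=[]
for f in("top0","top_a","top_b","top_c"):
    s,d=pickle.load(open(f+".pkl","rb"));hsv=cv2.cvtColor(d["img"],cv2.COLOR_BGR2HSV);H,S,V=[hsv[...,k].astype(int) for k in range(3)]
    v,u=np.nonzero(((H<8)|(H>172))&(S>150)&(V>60));k=(abs(u-165)<30)&(abs(v-215)<30);w=onplane(d,np.c_[u,v][k],.097)[:,:2]
    r=np.linalg.norm(w-[.5435,.1765],axis=1);t=w[r>np.sort(r)[-10]].mean(0)-[.5435,.1765];print(f,"tip r",r.max(),"ang",np.degrees(np.arctan2(t[1],t[0]))+85.1)
s,d=pickle.load(open("scene_c.pkl","rb"));cv2.imwrite("pics/full.png",d["img"])
E
```

```text
tcp [0.5457 0.1774 0.3099] yaw 57.92 q6 -42.4 t 9.5667 gap 0.0135 F [-1.4 -0.3  6.4]
tilt [0.0025 0.0009] shift mm [ 0.4 -0.8 -0.1] twist 8.02
[-0.0930775   0.39983945 -0.05263755]
scene red 38 [0.57721369 0.15279333 0.097     ] cover by axis 44.5470430855552 by centroid 49.01483552502975
top red 55 [0.574043   0.15308854 0.097     ] cover by axis 44.382589628667255 by centroid 46.583444142711926
top0 tip r 0.05558790645789488 ang 1.1978276018164706
top_a tip r 0.05732959849416379 ang 41.554831033898104
top_b tip r 0.05764456654204907 ang 45.347865951018335
top_c tip r 0.05764456654204907 ang 47.11525780845376
```

View pics/full.png

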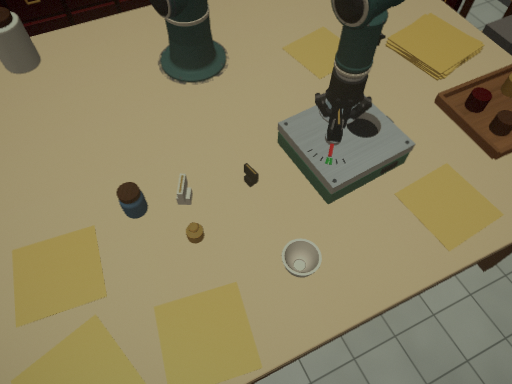

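View pics/s_c.png

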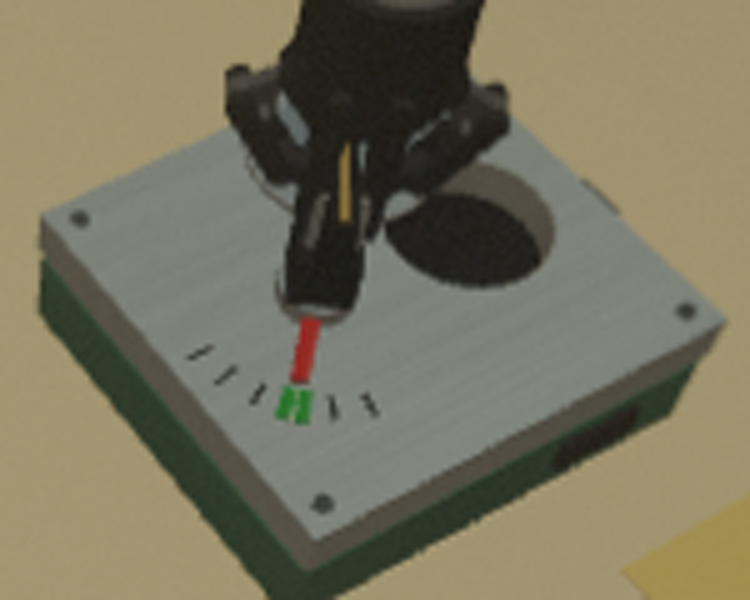

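The pointer is on the white line. The tip has moved 45.9° from its shut reading, and the axis gives about 44°. The jar, weight and mortar are where they began. One hold to check for drift.

>>> jog_arm:
  plan:
    - [0,0,0,0,0]
    - [0,0,0,0,0]
    - [0,0,0,0,0]
    - [0,0,0,0,0]
    - [0,0,0,0,0]

```text
clock: 10.13
tcp_pos: [0.5458, 0.1774, 0.3099]
eef_rot: [[-0.847, 0.531, 0.003], [0.531, 0.847, 0.001], [-0.002, 0.002, -1.0]]
wrist_force: [-1.2, -0.7, 7.2]
finger_gap: 0.013
```

```bash
python3 m.py d; python3 -c "
from station import env
print(env.sign_off())"
```

```text
tcp [0.5458 0.1774 0.3099] yaw 57.93 q6 -42.4 t 10.1333 gap 0.013 F [-1.2 -0.7  7.2]
tilt [0.0025 0.0009] shift mm [ 0.4 -0.8 -0.1] twist 8.03
[-0.05769886  0.37064916 -0.12418966]
scene red 38 [0.57721369 0.15279333 0.097     ] cover by axis 44.5470430855552 by centroid 49.01483552502975
top red 55 [0.57430428 0.15305477 0.097     ] cover by axis 44.46165652942535 by centroid 46.78562578527572
the job is handed in; nothing more can be done
None
```

I fitted the larger black handle onto the shaft and pushed it fully home with the cover shut. I then turned it anticlockwise until the cover stood at about 45°, and handed the job in at about 10.3 s, still gripping.

Last checks:
- **Handle home:** the hub met the collar at the expected height (TCP z 0.310 m), with a steady upward reaction of about 7 N. The tool was tilted by less than 0.003 rad and the finger gap was 13 mm on the wing.
- **Cover angle:** the pointer was in the green band, with no change that mattered over a final 0.4 s hold.
- **Disagreement:** the angle estimates did not fully agree. The pointer axis gave about 44.5° in both views and its tip, measured from shut, 45.9°. Its centroid gave 46.8° in the top view and 49.0° in the scene view. I trusted the axis and tip; all of them lie within 39–51°.
- **Bystanders:** by eye in the last scene picture, the weight, jar and mortar had not moved. I did not measure them again.
- **Contact with the mill:** nothing indicated any finger or arm contact with the mill or cover, but that force cannot be read separately.

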